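Unlock the photo turntable and hold it at the third click

TASK

Get the little robot model on the photo turntable ready for its third view: first swing out both lock arms by turning the two red lock knobs clockwise, each fully to its end stop (either one first), then grip the blue index knob and turn it clockwise, feeling the clicks, to the third click stop and never past it. The index knob springs back if let go, so keep gripping it and finish while holding it still at the third stop. Do not push on the stage or the model itself, and leave the jars, tools and other things where they are.

Things in the scene. Friction and masses are not known exactly. Their poses are not given: they have to be found in the camera images.
- rig: Photo turntable: fixed dark grey plate 300 x 250 x 25 mm. Origin at desk level, 10 mm nearer than the plate's middle; x ahead, y left. Upright axes at, in mm: blue index knob (-85, 0), round stage (60, 0), red left lock knob (112, 88), red right lock knob (8, -88). A detent housing block 22 x 32 mm, top 49 mm above the desk, stands at (-85, 66).
- lock_left (a joint): Left red lock knob, rad: 0 locked, grows clockwise seen from above to the hard end stop at 1.4 (unlocked). Starts at 0 to 0.2 and stays where left (friction about 0.06 N m). While locked, its 45 mm steel arm blocks an orange lug of the stage.
- lock_right (a joint): Angle of the right red lock knob, rad: the same kind, clockwise from 0 to the end stop at 1.4, starts between 0 and 0.2.
- lock_left_grip (a point): On the left red lock knob's axis, 74 mm above the desk, in the middle of its upright grip bar: 44 mm long along this point's x, 14 mm thick along its y (pinch here from above), 40 mm tall, top 17 mm above this point; 20 mm below this point is a collar of radius 19 mm. Turns with the knob: yaw = rig's yaw - joint value. A white mark on the bar's top lies towards its -x.
- lock_right_grip (a point): Grip point of the right red lock knob, made just like the left one, but mounted half a turn round: its yaw is the rig's yaw plus pi minus the joint value.
- index_turn (a joint): Blue index knob, rad: starts at home, 0; grows clockwise seen from above. Click stops every 0.42, the third at 1.26, a fourth at 1.68; hard end 1.85. A spring (0.11 N m at home, 0.25 at the third stop) turns it home if let go: grip firmly. A tooth between stops adds up to 0.1 N m, then takes as much just before the next stop, where torque rises again. The lock arms, while in, block it at 0.03.
- index_grip (a point): On the blue index knob's axis, 74 mm above the desk, in the middle of its upright grip bar: 44 mm long along this point's x, 14 mm thick along its y (pinch here from above), 40 mm tall, top 17 mm above this point; collar of radius 19 mm 20 mm below it, toothed brass disc of radius 38 mm 26 mm below it. Turns with the knob: yaw = rig's yaw - joint value. White mark on top towards its -x.
- index_knob: The blue index knob itself, grip bar, collar and brass disc (hold it by the bar); origin on its axis under the disc, 36 mm below point index_grip.
- stage: The white round stage, radius 80 mm, with two orange lugs on its rim and the green and white robot model (about 70 mm tall, top 106 mm above the desk) fixed on its middle. Origin on its axis, 29 mm above the desk. Geared 1:1 to the index knob. Not to be pushed by the robot.
- paint_green: Green paint jar, diameter 30 mm, 42 mm tall, standing loose on the rig's plate at its near right corner; origin at its underside. Leave alone.
- paint_white: White paint jar, diameter 30 mm, 42 mm tall, loose on the rig's plate at its far right corner; origin at its underside. Leave alone.
- cement: Cement bottle with blue cap, diameter 42 mm, 85 mm tall, standing left of the rig; origin at its underside. Leave alone.
- driver: Screwdriver with orange handle, 170 mm long, lying right of the rig. Leave alone.
- tape: Yellow tape ring, outer diameter 80 mm, 20 mm high, lying right of the rig. Leave alone.
- nippers: Red-handled nippers, about 145 mm long, lying left of the rig. Leave alone.

How it is judged:
By the outcome, as a careful person would: the job done as asked, in the order asked, and still so for the second after the job is handed in, while the arm keeps its last pose, push and grip.
It also fails if it takes over 64 s, if anything falls off the work surface, if the arm or the gripper's body presses on something with over 40 N, if the wrist force passes 120 N, or if a joint passes its speed limit or range.

ROBOT

A 7-joint arm with a two-finger parallel gripper is mounted at the origin on the work surface. World frame = base frame: x ahead of the robot, y to its left, z up, the work surface at z = 0. Lengths are in m, angles in degrees, forces in N, time in s.
With the tool pointing down it reaches from about 0.425 to 0.875 m from the base axis. Payload 4.7 kg.
Tool frame: the origin (TCP) lies between the finger pads; the fingertips stand 8 mm ahead of it and the grasp point (between the pads) lies 11 mm behind it (env.tip_extent is the distance from the TCP to the fingertips, in m); z points along the fingers, y is the line along which they close (so a half turn about z gives the same grasp; the last joint's range is limited). The gripper opens to 87 mm and grips with 3 to 60 N. Pads are 19 mm wide; open, the fingers measure 117 mm over their backs; the gripper's body (75 mm by 190 mm) begins 51 mm behind the grasp point.
Start: joints at [71.912, 18.392, -4.016, 83.108, 1.295, 78.541, -3.26], TCP at [0.21, -0.615, 0.231] pointing down, gripper open.
Joint ranges: [-163.93, 163.93], [-17.29, 119.83], [-79.2, 71.16], [3.27, 140.29], [-89.18, 269.18], [5.43, 117.66], [-154.24, 154.24]. Speed limits (degrees/s): [147.25, 147.25, 180, 180, 180, 180, 180].

INTERFACE

Orientations are given as [roll, pitch, yaw] about the fixed x, y, z axes, in that order (R = Rz(yaw) Ry(pitch) Rx(roll)).
In Python, from cell import sensors, vision, workorder, env gives the robot as it stands.
- The arm moves only by the tool drive_tool, never from a script. Its argument "moves" is a list of rows, each an object of numbers: "x", "y", "z": the shift along the tool's x, y, z in mm; "rx", "ry", "rz": the turn, a rotation vector about the tool's x, y, z in rad; "fingers": the closure, from -1 (fully open) to 1 (shut). In form: [{"x": .., "y": .., "z": .., "rx": .., "ry": .., "rz": .., "fingers": ..}, ...]. A call has 1 to 20 rows; each row is the pose to reach, as a shift and turn from the pose commanded when the call began, along the tool's axes at that moment; what a row does not reach only later rows make up. A row lasts 1/8 s, in which the tool goes at most 62.5 mm and 10.7 degrees, less where a joint would pass 70% of its speed; a pose out of reach is approached as far as the arm can. A call with a gripper value outside its range is refused whole. The fingers move at their own pace and stop on an object; "force" is the grip in N (left out, the last holds). Time passes only in rows, so rows that repeat a pose let the fingers close. It gives the time, the measured TCP pose, the force, the opening and the grip force at its end, in the units of the state.
- sensors.get_obs(): the state, without advancing time (a new reading comes with each control period).
- vision.read_camera(name): name is "scene" or "top" or "wrist"; returns a dict with "image" (480x640x3 uint8, red, green, blue), "fx", "fy", "cx", "cy" (pixels), "k1" (the pictures are not rectified: a ray, as slopes to the right and down, at radius r is drawn at 1 + k1 r^2 times it, then the intrinsics apply), "R" (3x3) and "t" (3): a world point X has camera coordinates R X + t. Camera axes: x right, y down, z forward; pixel columns grow to the right and rows downward; lengths in m; the calibration is good to about 2 mm. A picture is of the moment at which its call begins. There is no depth.
- workorder.sign_off(): hands the job in; it is judged then, once.
The state is a dict: "time_s": time; "qpos": joint angles; "joint_velocities": joint speeds; "effort": joint torques, N m; "tool_pos": TCP position; "tool_rot": TCP orientation; "force": force on the tool from outside, world axes, zero at the start; "wrist_torque": the same for the moment, N m; "grip_width": finger opening in m; "grasp_force": force on a finger pad.
Only numpy, scipy, OpenCV 4.12 (cv2) and the standard library are available. Lean on these libraries where they do the work, as an engineer would, in place of code of your own. Each camera call takes 0.05 s, during which the arm holds its last target. There are 200 camera calls.

## Working session

There is one attempt and no reset: what is moved stays moved. The work goes in short steps, Python scripts to look and compute and a tool call to move; the robot and the scene stay as the last step left them, time stands still between calls to the robot, and variables do not carry over. Pictures are saved under pics/ and viewed, at most 10 in all, crops included, and the job is handed in when it is done.

Besides the shell and the picture viewer there is one more tool, called after "Request:" as name(argument=value, ...) on one line, values as JSON. drive_tool: Moves the arm, as the interface text tells. Its arguments: {"type":"object","properties":{"moves":{"type":"array"},"force":{"type":"number"}},"required":["moves"]}

```bash
mkdir -p pics
python3 - <<'E'
from cell import sensors, vision, env
import cv2
for n in ["top","scene"]:
    c=vision.read_camera(n); cv2.imwrite(f"pics/{n}0.png",c["image"][:,:,::-1])
    print(n,{k:(v.round(4).tolist() if hasattr(v,'round') and hasattr(v,'tolist') else v) for k,v in c.items() if k!="image"})
o=sensors.get_obs(); print(o)
E
```

```text
top {'fx': 619.5493309341925, 'fy': 619.5493309341925, 'cx': 313.24217840683167, 'cy': 247.8625304225163, 'k1': 0.002147123882435528, 'R': [[-0.0981, -0.9952, -0.0017], [-0.975, 0.0964, -0.2004], [0.1996, -0.018, -0.9797]], 't': [0.0378, 0.518, 1.5115]}
scene {'fx': 524.1466779525313, 'fy': 524.1466779525313, 'cx': 311.9265195520034, 'cy': 243.22927040924688, 'k1': 0.0023487336509486114, 'R': [[-0.8313, 0.5559, -0.0038], [0.3118, 0.4606, -0.831], [-0.4602, -0.692, -0.5562]], 't': [0.4383, -0.1033, 1.5731]}
{'time_s': 0.1, 'qpos': array([71.91278603, 18.4345436 , -4.01456867, 83.16688431,  1.29480124,
       78.54268462, -3.2581156 ]), 'joint_velocities': array([ 0.04331033, -0.05873346, -0.01551299, -0.09074042, -0.05199831,
       -0.04095596,  0.03359252]), 'effort': array([-5.07635177e-04, -4.92570305e+01, -4.05815346e-01, -3.13398850e+01,
       -6.39643217e-02,  3.93755652e-02,  5.62947423e-05]), 'tool_pos': array([ 0.21028132, -0.61453395,  0.22958281]), 'tool_rot': array([-1.79901105e+02,  5.62220767e-03,  1.88977217e+01]), 'force': array([-0.25639933, -0.39371283, -0.60635866]), 'wrist_torque': array([-0.00078586, -0.02120388, -0.02996999]), 'grasp_force': 0.0, 'grip_width': 0.08684115379607163}
```

View pics/top0.png

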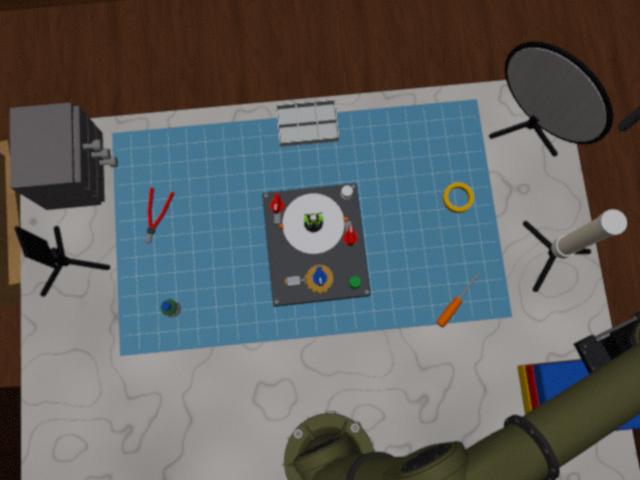

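The top view shows the rig plate with corners near (264,194), (356,184), (369,295), (275,305). The blue knob is at (319,276), the left red knob at (277,204) and the right red knob at (350,237). I'll enlarge it next.

Run:
```python
import cv2
a=cv2.imread("pics/top0.png")[170:320,250:390]
cv2.imwrite("pics/topc.png",cv2.resize(a,None,fx=4,fy=4,interpolation=cv2.INTER_CUBIC))
```

```text
(no output)
```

View pics/topc.png

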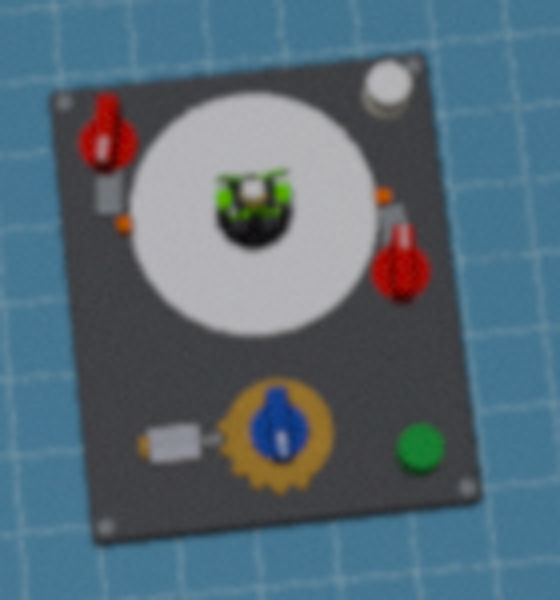

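View pics/scene0.png

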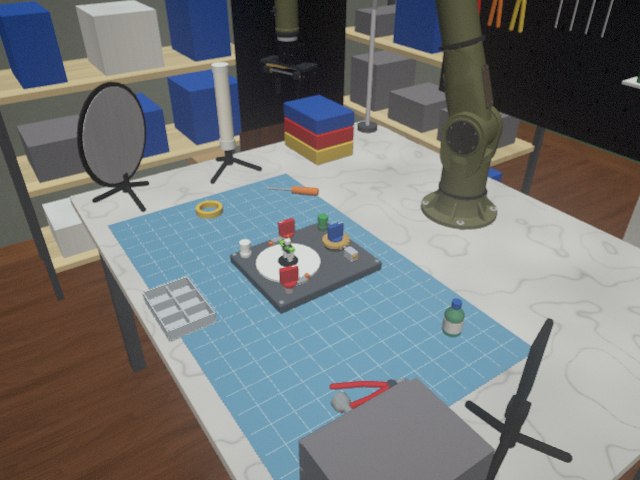

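The enlarged crop puts the plate's top corners at far left (52,92), far right (424,54), near right (480,498) and near left (97,540). The stage centre is at (256,213). The bars' white marks point near on the left and blue knobs and far on the right knob. The scene view agrees with this. Next I'll fit the pose.

```bash
cat > h.py <<'E'
import numpy as np, cv2
from cell import sensors, vision, env
from scipy.optimize import least_squares
def proj(c,X):
    p=np.atleast_2d(X)@np.array(c["R"]).T+np.array(c["t"]); s=p[:,:2]/p[:,2:]
    s=s*(1+c["k1"]*(s**2).sum(1,keepdims=True))
    return s*[c["fx"],c["fy"]]+[c["cx"],c["cy"]]
def rig(p,X):
    X=np.atleast_2d(np.array(X,float))/1000; a=p[2]; R=np.array([[np.cos(a),-np.sin(a)],[np.sin(a),np.cos(a)]])
    return np.c_[X[:,:2]@R.T+p[:2],X[:,2]]
E
python3 - <<'E'
from h import *
c=vision.read_camera("top")
X=[[160,125,25],[160,-125,25],[-140,-125,25],[-140,125,25],[60,0,31]]
u=np.array([[52,92],[424,54],[480,498],[97,540],[256,213]],float); u=(u+.5)/4-.5+[250,170]
r=least_squares(lambda p:(proj(c,rig(p,X))-u).ravel(),[.5,0,0],loss="soft_l1")
print(r.x,np.degrees(r.x[2]),(proj(c,rig(r.x,X))-u).round(2).tolist())
np.save("rig.npy",r.x)
G=rig(r.x,[[112,88,74],[8,-88,74],[-85,0,74]]); print(G.round(4), np.hypot(G[:,0],G[:,1]))
im=c["image"][170:320,250:390,::-1]; im=cv2.resize(im,None,fx=4,fy=4,interpolation=cv2.INTER_CUBIC)
for (x,y),f in zip([(112,88),(8,-88),(-85,0)],[1,-1,1]):
    for d in (-22,22):
        q=proj(c,rig(r.x,[[x+d*f,y,91]]))[0]; print(x,d,((q-[250,170]+.5)*4-.5).round(1))
# wrist camera relative to the tool
w=vision.read_camera("wrist"); o=sensors.get_obs()
print(-w["R"].T@w["t"],o["tool_pos"],w["fx"],w["R"].round(2).tolist())
E
```

```text
[ 0.52859105 -0.02135349  0.01223006] 0.7007307552305951 [[-0.85, -0.78], [0.91, -1.42], [1.64, 0.51], [-0.95, 0.91], [-0.19, 0.17]]
[[ 0.6395  0.068   0.074 ]
 [ 0.5377 -0.1092  0.074 ]
 [ 0.4436 -0.0224  0.074 ]] [0.6431126  0.54865363 0.44416225]
112 -22 [109.4 159.3]
112 22 [102.5  91.8]
8 -22 [401.6 221.9]
8 22 [410.3 290.9]
-85 -22 [285.4 455.3]
-85 22 [277.3 384.4]
[ 0.28820538 -0.58781692  0.38477556] [ 0.21037775 -0.61468472  0.22988713] 379.4372284136959 [[0.32, -0.95, -0.0], [-0.9, -0.31, 0.3], [-0.29, -0.1, -0.95]]
```

Request:
drive_tool(moves=[{"x":30,"y":-24,"z":2,"rz":0.03,"fingers":-1},{"x":75,"y":-59,"z":5,"rz":0.08,"fingers":-0.5},{"x":122,"y":-96,"z":8,"rz":0.13,"fingers":0},{"x":170,"y":-134,"z":11,"rz":0.18,"fingers":0},{"x":218,"y":-171,"z":14,"rz":0.23,"fingers":0},{"x":266,"y":-209,"z":17,"rz":0.28,"fingers":0},{"x":314,"y":-247,"z":20,"rz":0.33,"fingers":0},{"x":362,"y":-284,"z":23,"rz":0.38,"fingers":0},{"x":405,"y":-318,"z":26,"rz":0.42,"fingers":0},{"x":440,"y":-346,"z":29,"rz":0.46,"fingers":0},{"x":465,"y":-365,"z":30,"rz":0.48,"fingers":0},{"x":473,"y":-372,"z":30,"rz":0.487,"fingers":0},{"x":473,"y":-372,"z":30,"rz":0.487,"fingers":0},{"x":473,"y":-372,"z":30,"rz":0.487,"fingers":0}], force=30)

```text
invalid input at $.moves[0]: expected keys x, y, z, rx, ry, rz, fingers
```

Run:
```python
from h import *
w=vision.read_camera("wrist"); cv2.imwrite("pics/w1.png",w["image"][:,:,::-1])
np.savez("w1.npz",**w); p=np.load("rig.npy")
X=rig(p,[[112,88,91],[8,-88,91],[-85,0,91],[60,0,31],[160,-125,25],[160,125,25],[-140,-125,25]])
print(proj(w,X).round(1).tolist())
```

```text
[[3960.4, 4602.0], [260.0, 160.1], [166.8, 106.8], [238.2, 131.5], [276.4, 143.1], [1517.8, 1786.0], [-81.7, -118.6]]
```

View pics/w1.png

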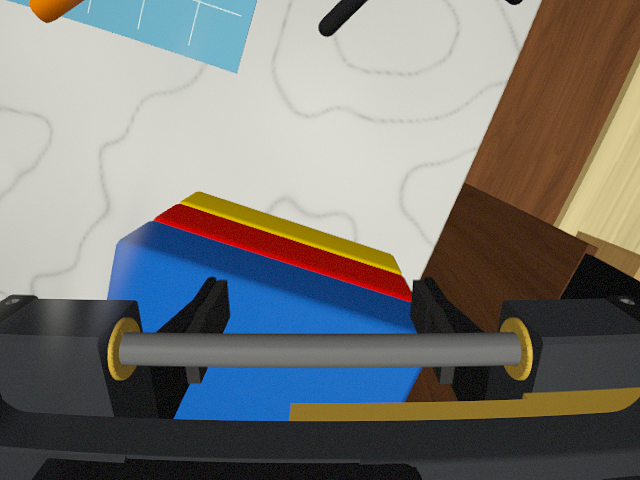

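The move was refused because rows need all seven keys, so the arm is still over the book stack at the start. I'll resend it with every key.

Request:
drive_tool(moves=[{"x":30,"y":-24,"z":2,"rx":0,"ry":0,"rz":0.03,"fingers":-1},{"x":75,"y":-59,"z":5,"rx":0,"ry":0,"rz":0.08,"fingers":-0.5},{"x":122,"y":-96,"z":8,"rx":0,"ry":0,"rz":0.13,"fingers":0},{"x":170,"y":-134,"z":11,"rx":0,"ry":0,"rz":0.18,"fingers":0},{"x":218,"y":-171,"z":14,"rx":0,"ry":0,"rz":0.23,"fingers":0},{"x":266,"y":-209,"z":17,"rx":0,"ry":0,"rz":0.28,"fingers":0},{"x":314,"y":-247,"z":20,"rx":0,"ry":0,"rz":0.33,"fingers":0},{"x":362,"y":-284,"z":23,"rx":0,"ry":0,"rz":0.38,"fingers":0},{"x":405,"y":-318,"z":26,"rx":0,"ry":0,"rz":0.42,"fingers":0},{"x":440,"y":-346,"z":29,"rx":0,"ry":0,"rz":0.46,"fingers":0},{"x":465,"y":-365,"z":30,"rx":0,"ry":0,"rz":0.48,"fingers":0},{"x":473,"y":-372,"z":30,"rx":0,"ry":0,"rz":0.487,"fingers":0},{"x":473,"y":-372,"z":30,"rx":0,"ry":0,"rz":0.487,"fingers":0},{"x":473,"y":-372,"z":30,"rx":0,"ry":0,"rz":0.487,"fingers":0}], force=30)

```text
time_s: 2.0
tool_pos: [0.5368, -0.1118, 0.2005]
tool_rot: [179.9, 0.0, -9.1]
force: [-1.7, 0.1, 0.1]
grip_width: 0.0433
grasp_force: 0.0
```

Run:
```python
from h import *
w=vision.read_camera("wrist"); cv2.imwrite("pics/w2.png",w["image"][:,:,::-1])
np.savez("w2.npz",**w); p=np.load("rig.npy"); o=sensors.get_obs(); print(o["tool_pos"],o["tool_rot"])
X=rig(p,[[112,88,91],[8,-88,91],[-85,0,91],[60,0,31],[160,-125,25],[160,125,25],[-140,-125,25]])
print(proj(w,X).round(1).tolist())
```

```text
[ 0.53682142 -0.111797    0.20051041] [ 1.79943286e+02  1.63107232e-02 -9.15592235e+00]
[[44.5, 133.8], [316.0, 231.5], [230.7, 355.2], [205.2, 170.7], [329.3, 18.1], [39.9, 82.1], [378.1, 343.5]]
```

View pics/w2.png

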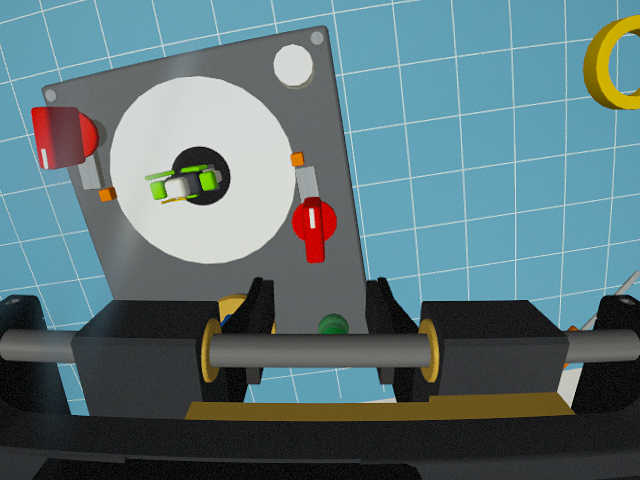

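The wrist view shows the plate's far corners at (42,89) and (327,26), and the stage centre at (203,170). The right red bar's top runs from about (313,202) to (316,262), roughly parallel to tool x, with its middle at (314.5,232) against the predicted (316,231). I'll go down and grip it.

Request:
drive_tool(moves=[{"x":0.5,"y":-3.5,"z":30,"rx":0,"ry":0,"rz":0,"fingers":0},{"x":0.5,"y":-3.5,"z":65,"rx":0,"ry":0,"rz":0,"fingers":0},{"x":0.5,"y":-3.5,"z":100,"rx":0,"ry":0,"rz":0,"fingers":0},{"x":0.5,"y":-3.5,"z":122,"rx":0,"ry":0,"rz":0,"fingers":0},{"x":0.5,"y":-3.5,"z":132,"rx":0,"ry":0,"rz":0,"fingers":0},{"x":0.5,"y":-3.5,"z":132,"rx":0,"ry":0,"rz":0,"fingers":0},{"x":0.5,"y":-3.5,"z":132,"rx":0,"ry":0,"rz":0,"fingers":0.7},{"x":0.5,"y":-3.5,"z":132,"rx":0,"ry":0,"rz":0,"fingers":1},{"x":0.5,"y":-3.5,"z":132,"rx":0,"ry":0,"rz":0,"fingers":1},{"x":0.5,"y":-3.5,"z":132,"rx":0,"ry":0,"rz":0,"fingers":1}], force=30)

```text
time_s: 3.3
tool_pos: [0.5387, -0.1074, 0.069]
tool_rot: [179.9, -0.0, -9.0]
force: [-0.4, -1.4, 1.7]
grip_width: 0.0139
grasp_force: 30.0
```

```bash
python3 -c "
from h import *
o=sensors.get_obs(); print(o['tool_pos'].round(4),o['tool_rot'].round(2),o['force'].round(2),o['wrist_torque'].round(3),o['grip_width'],o['grasp_force'])"
```

```text
[ 0.5387 -0.1074  0.069 ] [ 1.7992e+02 -4.0000e-02 -9.0100e+00] [-0.41 -1.44  1.65] [-0.277  0.214  0.054] 0.01386687596482117 29.999130265787244
```

Request:
drive_tool(moves=[{"x":0,"y":0,"z":0,"rx":0,"ry":0,"rz":0.1,"fingers":1},{"x":0,"y":0,"z":0,"rx":0,"ry":0,"rz":0.25,"fingers":1},{"x":0,"y":0,"z":0,"rx":0,"ry":0,"rz":0.4,"fingers":1},{"x":0,"y":0,"z":0,"rx":0,"ry":0,"rz":0.55,"fingers":1},{"x":0,"y":0,"z":0,"rx":0,"ry":0,"rz":0.7,"fingers":1},{"x":0,"y":0,"z":0,"rx":0,"ry":0,"rz":0.85,"fingers":1},{"x":0,"y":0,"z":0,"rx":0,"ry":0,"rz":1.0,"fingers":1},{"x":0,"y":0,"z":0,"rx":0,"ry":0,"rz":1.1,"fingers":1},{"x":0,"y":0,"z":0,"rx":0,"ry":0,"rz":1.15,"fingers":1},{"x":0,"y":0,"z":0,"rx":0,"ry":0,"rz":1.15,"fingers":1}])

```text
time_s: 4.55
tool_pos: [0.5367, -0.1095, 0.0689]
tool_rot: [179.7, -0.2, -75.0]
force: [-5.3, -8.1, 4.0]
grip_width: 0.0139
grasp_force: 30.0
```

```bash
cat > s.py <<'E'
from h import *
o=sensors.get_obs(); print(o['time_s'],o['tool_pos'].round(4),o['tool_rot'].round(2),o['force'].round(2),o['wrist_torque'].round(3),round(o['grip_width'],4),round(o['grasp_force'],1),o['qpos'].round(1))
E
python3 s.py
```

```text
4.55 [ 0.5367 -0.1095  0.0689] [179.72  -0.25 -74.97] [-5.29 -8.06  4.03] [-1.544  1.201  0.037] 0.0139 30.0 [  -1.2   14.1   11.   108.5   -2.7   57.9 -154.1]
```

Joint 7 is at its limit in this wrist branch, so I'll release, turn the hand half a turn and regrip.

Request:
drive_tool(moves=[{"x":0,"y":0,"z":0,"rx":0,"ry":0,"rz":0,"fingers":0},{"x":0,"y":0,"z":0,"rx":0,"ry":0,"rz":0,"fingers":0},{"x":0,"y":0,"z":0,"rx":0,"ry":0,"rz":0,"fingers":0},{"x":0,"y":0,"z":-20,"rx":0,"ry":0,"rz":0,"fingers":0},{"x":0,"y":0,"z":-45,"rx":0,"ry":0,"rz":0,"fingers":0},{"x":0,"y":0,"z":-45,"rx":0,"ry":0,"rz":-0.15,"fingers":0},{"x":0,"y":0,"z":-45,"rx":0,"ry":0,"rz":-0.33,"fingers":0},{"x":0,"y":0,"z":-45,"rx":0,"ry":0,"rz":-0.51,"fingers":0},{"x":0,"y":0,"z":-45,"rx":0,"ry":0,"rz":-0.69,"fingers":0},{"x":0,"y":0,"z":-45,"rx":0,"ry":0,"rz":-0.87,"fingers":0},{"x":0,"y":0,"z":-45,"rx":0,"ry":0,"rz":-1.05,"fingers":0},{"x":0,"y":0,"z":-45,"rx":0,"ry":0,"rz":-1.23,"fingers":0},{"x":0,"y":0,"z":-45,"rx":0,"ry":0,"rz":-1.41,"fingers":0},{"x":0,"y":0,"z":-45,"rx":0,"ry":0,"rz":-1.59,"fingers":0},{"x":0,"y":0,"z":-45,"rx":0,"ry":0,"rz":-1.77,"fingers":0},{"x":0,"y":0,"z":-45,"rx":0,"ry":0,"rz":-1.9,"fingers":0},{"x":0,"y":0,"z":-45,"rx":0,"ry":0,"rz":-2.0,"fingers":0},{"x":0,"y":0,"z":-45,"rx":0,"ry":0,"rz":-2.0,"fingers":0}])

```text
time_s: 6.8
tool_pos: [0.5386, -0.1065, 0.1135]
tool_rot: [-180.0, -0.0, 39.6]
force: [1.0, -0.4, 0.0]
grip_width: 0.0436
grasp_force: 0.0
```

```bash
python3 s.py
```

```text
6.8 [ 0.5386 -0.1065  0.1135] [-1.7999e+02 -2.0000e-02  3.9620e+01] [ 1.   -0.37  0.05] [-0.02  -0.006  0.007] 0.0436 0.0 [  6.6  11.3   2.1 105.9  -0.5  62.8 -41.6]
```

Request:
drive_tool(moves=[{"x":-2.6,"y":1.1,"z":0,"rx":0,"ry":0,"rz":-0.17,"fingers":0},{"x":-2.6,"y":1.1,"z":0,"rx":0,"ry":0,"rz":-0.35,"fingers":0},{"x":-2.6,"y":1.1,"z":0,"rx":0,"ry":0,"rz":-0.53,"fingers":0},{"x":-2.6,"y":1.1,"z":0,"rx":0,"ry":0,"rz":-0.71,"fingers":0},{"x":-2.6,"y":1.1,"z":0,"rx":0,"ry":0,"rz":-0.89,"fingers":0},{"x":-2.6,"y":1.1,"z":0,"rx":0,"ry":0,"rz":-1.05,"fingers":0},{"x":-2.6,"y":1.1,"z":0,"rx":0,"ry":0,"rz":-1.14,"fingers":0},{"x":-2.6,"y":1.1,"z":15,"rx":0,"ry":0,"rz":-1.14,"fingers":0},{"x":-2.6,"y":1.1,"z":35,"rx":0,"ry":0,"rz":-1.14,"fingers":0},{"x":-2.6,"y":1.1,"z":45,"rx":0,"ry":0,"rz":-1.14,"fingers":0},{"x":-2.6,"y":1.1,"z":45,"rx":0,"ry":0,"rz":-1.14,"fingers":0.5},{"x":-2.6,"y":1.1,"z":45,"rx":0,"ry":0,"rz":-1.14,"fingers":1},{"x":-2.6,"y":1.1,"z":45,"rx":0,"ry":0,"rz":-1.14,"fingers":1},{"x":-2.6,"y":1.1,"z":45,"rx":0,"ry":0,"rz":-1.14,"fingers":1}], force=35)

```text
time_s: 8.55
tool_pos: [0.5365, -0.1094, 0.0691]
tool_rot: [-179.9, 0.0, 105.0]
force: [-3.2, -0.6, 1.8]
grip_width: 0.0136
grasp_force: 35.0
```

```bash
python3 s.py
```

```text
8.55 [ 0.5365 -0.1094  0.0691] [-1.7991e+02  1.0000e-02  1.0500e+02] [-3.19 -0.55  1.79] [-0.114  0.564  0.   ] 0.0136 35.0 [ 12.2  14.1  -3.9 108.1   1.2  57.9  22.8]
```

Request:
drive_tool(moves=[{"x":0,"y":0,"z":0,"rx":0,"ry":0,"rz":0.04,"fingers":1},{"x":0,"y":0,"z":0,"rx":0,"ry":0,"rz":0.08,"fingers":1},{"x":0,"y":0,"z":0,"rx":0,"ry":0,"rz":0.12,"fingers":1},{"x":0,"y":0,"z":0,"rx":0,"ry":0,"rz":0.12,"fingers":1}])

```text
time_s: 9.05
tool_pos: [0.5364, -0.1094, 0.0691]
tool_rot: [-179.9, 0.1, 98.3]
force: [-4.8, -0.0, 6.2]
grip_width: 0.0137
grasp_force: 35.0
```

```bash
python3 s.py
```

```text
9.05 [ 0.5364 -0.1094  0.0691] [-1.7989e+02  5.0000e-02  9.8250e+01] [-4.82 -0.04  6.21] [-0.226  0.997  0.742] 0.0137 35.0 [ 11.5  14.1  -3.1 108.1   1.   57.9  16.2]
```

The right lock is at its stop, with 0.74 N·m of torque. I'll release it and go high over the model to the left lock.

Request:
drive_tool(moves=[{"x":0,"y":0,"z":0,"rx":0,"ry":0,"rz":0.06,"fingers":0},{"x":0,"y":0,"z":0,"rx":0,"ry":0,"rz":0.06,"fingers":0},{"x":0,"y":0,"z":0,"rx":0,"ry":0,"rz":0.06,"fingers":0},{"x":0,"y":0,"z":-20,"rx":0,"ry":0,"rz":0.06,"fingers":0},{"x":0,"y":0,"z":-60,"rx":0,"ry":0,"rz":0,"fingers":0},{"x":0,"y":0,"z":-100,"rx":0,"ry":0,"rz":-0.15,"fingers":0},{"x":0,"y":0,"z":-125,"rx":0,"ry":0,"rz":-0.32,"fingers":0},{"x":23,"y":18,"z":-125,"rx":0,"ry":0,"rz":-0.49,"fingers":0},{"x":50,"y":39,"z":-125,"rx":0,"ry":0,"rz":-0.66,"fingers":0},{"x":78,"y":60,"z":-125,"rx":0,"ry":0,"rz":-0.83,"fingers":0},{"x":106,"y":82,"z":-125,"rx":0,"ry":0,"rz":-1.0,"fingers":0},{"x":134,"y":104,"z":-125,"rx":0,"ry":0,"rz":-1.13,"fingers":0},{"x":154,"y":120,"z":-125,"rx":0,"ry":0,"rz":-1.23,"fingers":0},{"x":161,"y":125,"z":-125,"rx":0,"ry":0,"rz":-1.27,"fingers":0},{"x":161,"y":125,"z":-125,"rx":0,"ry":0,"rz":-1.27,"fingers":0}])

```text
time_s: 10.92
tool_pos: [0.6381, 0.0679, 0.1932]
tool_rot: [-180.0, -0.0, 170.9]
force: [-0.3, -0.7, -0.3]
grip_width: 0.0435
grasp_force: 0.0
```

```bash
python3 s.py
python3 - <<'E'
from h import *
w=vision.read_camera("wrist"); cv2.imwrite("pics/w3.png",w["image"][:,:,::-1])
np.savez("w3.npz",**w); p=np.load("rig.npy")
for a in (0,.17):
  d=22*np.array([np.cos(a),-np.sin(a)])
  print(a,proj(w,rig(p,[[112+d[0],88+d[1],91],[112-d[0],88-d[1],91]])).round(1).tolist())
print(proj(w,rig(p,[[112,88,91],[8,-88,91],[-85,0,91],[60,0,31]])).round(1).tolist())
E
```

```text
10.925 [0.6381 0.0679 0.1932] [-1.7998e+02 -3.0000e-02  1.7089e+02] [-0.31 -0.72 -0.31] [ 0.033 -0.123 -0.004] 0.0435 0.0 [  3.8  19.2 -15.5  86.9   5.3  74.6  68.7]
0 [[325.2, 268.3], [314.6, 210.7]]
0.17 [[320.1, 268.7], [319.9, 210.2]]
[[320.0, 240.2], [42.5, 140.4], [123.0, -38.0], [206.6, 177.0]]
```

View pics/w3.png

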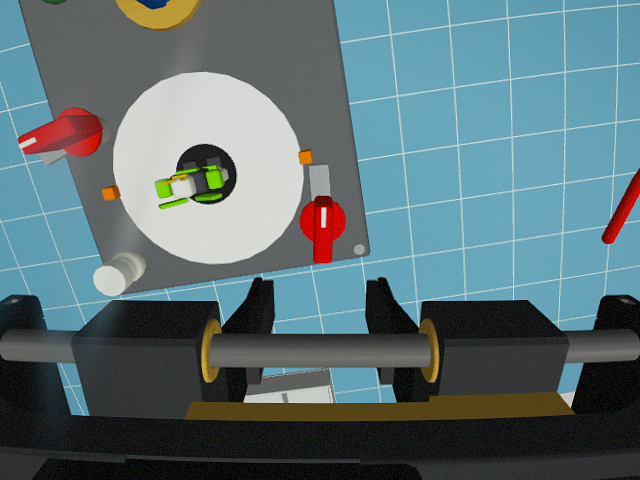

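The left bar's top runs from (323,198) to (322,262), parallel to tool x, and its arm still blocks the lug at (305,157). The right bar, at about (20,145)–(100,125), is swung out. Pixel offsets from both opposite views put the rig about 2 mm nearer in x and 1.5 mm more in +y than my fit.

Request:
drive_tool(moves=[{"x":1,"y":1.2,"z":30,"rx":0,"ry":0,"rz":0,"fingers":0},{"x":1,"y":1.2,"z":65,"rx":0,"ry":0,"rz":0,"fingers":0},{"x":1,"y":1.2,"z":100,"rx":0,"ry":0,"rz":0,"fingers":0},{"x":1,"y":1.2,"z":118,"rx":0,"ry":0,"rz":0,"fingers":0},{"x":1,"y":1.2,"z":124,"rx":0,"ry":0,"rz":0,"fingers":0},{"x":1,"y":1.2,"z":124,"rx":0,"ry":0,"rz":0,"fingers":0.5},{"x":1,"y":1.2,"z":124,"rx":0,"ry":0,"rz":0,"fingers":1},{"x":1,"y":1.2,"z":124,"rx":0,"ry":0,"rz":0,"fingers":1},{"x":1,"y":1.2,"z":124,"rx":0,"ry":0,"rz":0,"fingers":1}], force=35)

```text
time_s: 12.1
tool_pos: [0.638, 0.0702, 0.0703]
tool_rot: [179.9, 0.1, 170.9]
force: [-0.8, 0.6, 2.2]
grip_width: 0.0137
grasp_force: 35.0
```

```bash
python3 s.py
```

```text
12.1 [0.638  0.0702 0.0703] [1.7994e+02 8.0000e-02 1.7092e+02] [-0.77  0.6   2.17] [ 0.154 -0.123  0.052] 0.0137 35.0 [  3.3  24.9 -15.   94.1   7.1  61.8  67.2]
```

Request:
drive_tool(moves=[{"x":0,"y":0,"z":0,"rx":0,"ry":0,"rz":0.1,"fingers":1},{"x":0,"y":0,"z":0,"rx":0,"ry":0,"rz":0.24,"fingers":1},{"x":0,"y":0,"z":0,"rx":0,"ry":0,"rz":0.38,"fingers":1},{"x":0,"y":0,"z":0,"rx":0,"ry":0,"rz":0.52,"fingers":1},{"x":0,"y":0,"z":0,"rx":0,"ry":0,"rz":0.66,"fingers":1},{"x":0,"y":0,"z":0,"rx":0,"ry":0,"rz":0.8,"fingers":1},{"x":0,"y":0,"z":0,"rx":0,"ry":0,"rz":0.94,"fingers":1},{"x":0,"y":0,"z":0,"rx":0,"ry":0,"rz":1.06,"fingers":1},{"x":0,"y":0,"z":0,"rx":0,"ry":0,"rz":1.14,"fingers":1},{"x":0,"y":0,"z":0,"rx":0,"ry":0,"rz":1.2,"fingers":1},{"x":0,"y":0,"z":0,"rx":0,"ry":0,"rz":1.24,"fingers":1},{"x":0,"y":0,"z":0,"rx":0,"ry":0,"rz":1.24,"fingers":1}])

```text
time_s: 13.6
tool_pos: [0.6378, 0.0699, 0.0703]
tool_rot: [179.9, 0.0, 100.0]
force: [-0.6, 0.2, 4.1]
grip_width: 0.0141
grasp_force: 35.0
```

```bash
python3 s.py
```

```text
13.6 [0.6378 0.0699 0.0703] [1.7995e+02 2.0000e-02 9.9980e+01] [-0.58  0.24  4.1 ] [0.091 0.056 0.427] 0.0141 35.0 [-6.5 24.1 -2.7 94.5  1.3 61.4  0.4]
```

Torque is rising at the stop. I'll add a bit more to be sure it's firmly there.

Request:
drive_tool(moves=[{"x":0,"y":0,"z":0,"rx":0,"ry":0,"rz":0.02,"fingers":1},{"x":0,"y":0,"z":0,"rx":0,"ry":0,"rz":0.035,"fingers":1},{"x":0,"y":0,"z":0,"rx":0,"ry":0,"rz":0.035,"fingers":1}])

```text
time_s: 13.98
tool_pos: [0.6378, 0.0697, 0.0703]
tool_rot: [179.9, 0.0, 97.9]
force: [-1.1, -0.3, 5.1]
grip_width: 0.014
grasp_force: 35.0
```

```bash
python3 s.py
```

```text
13.975 [0.6378 0.0697 0.0703] [1.7994e+02 1.0000e-02 9.7910e+01] [-1.14 -0.32  5.08] [0.037 0.193 0.797] 0.014 35.0 [-6.7 24.1 -2.4 94.5  1.1 61.4 -1.5]
```

The left lock is at its stop (0.8 N·m). The two gripped axes refine the rig to origin (0.5271, -0.0193) and yaw 0.83°, so the index axis is at (0.4421, -0.0205). I'll release and go there.

Request:
drive_tool(moves=[{"x":0,"y":0,"z":0,"rx":0,"ry":0,"rz":-0.01,"fingers":0},{"x":0,"y":0,"z":0,"rx":0,"ry":0,"rz":-0.01,"fingers":0},{"x":0,"y":0,"z":0,"rx":0,"ry":0,"rz":-0.01,"fingers":0},{"x":0,"y":0,"z":-20,"rx":0,"ry":0,"rz":-0.01,"fingers":0},{"x":0,"y":0,"z":-60,"rx":0,"ry":0,"rz":-0.05,"fingers":0},{"x":0,"y":0,"z":-100,"rx":0,"ry":0,"rz":-0.2,"fingers":0},{"x":-2,"y":-6,"z":-122,"rx":0,"ry":0,"rz":-0.37,"fingers":0},{"x":-10,"y":-32,"z":-125,"rx":0,"ry":0,"rz":-0.54,"fingers":0},{"x":-19,"y":-63,"z":-125,"rx":0,"ry":0,"rz":-0.71,"fingers":0},{"x":-29,"y":-96,"z":-125,"rx":0,"ry":0,"rz":-0.88,"fingers":0},{"x":-39,"y":-129,"z":-125,"rx":0,"ry":0,"rz":-1.05,"fingers":0},{"x":-49,"y":-162,"z":-125,"rx":0,"ry":0,"rz":-1.2,"fingers":0},{"x":-57,"y":-188,"z":-125,"rx":0,"ry":0,"rz":-1.33,"fingers":0},{"x":-62,"y":-203,"z":-125,"rx":0,"ry":0,"rz":-1.42,"fingers":0},{"x":-62.7,"y":-206.2,"z":-125,"rx":0,"ry":0,"rz":-1.447,"fingers":0},{"x":-62.7,"y":-206.2,"z":-125,"rx":0,"ry":0,"rz":-1.447,"fingers":0}], force=35)

```text
time_s: 15.98
tool_pos: [0.4424, -0.0206, 0.1955]
tool_rot: [-180.0, 0.1, -179.3]
force: [0.3, -0.1, 0.6]
grip_width: 0.0436
grasp_force: 0.0
```

```bash
python3 s.py
python3 - <<'E'
from h import *
np.save("rig.npy",[.5271,-.0193,.0145])
w=vision.read_camera("wrist"); cv2.imwrite("pics/w4.png",w["image"][:,:,::-1]); np.savez("w4.npz",**w); p=np.load("rig.npy")
print(proj(w,rig(p,[[-63,0,91],[-85,0,91],[-107,0,91],[60,0,31]])).round(1).tolist())
E
```

```text
15.975 [ 0.4424 -0.0206  0.1955] [-1.8000e+02  1.1000e-01 -1.7929e+02] [ 0.25 -0.11  0.58] [ 0.112 -0.127 -0.005] 0.0436 0.0 [  6.   -5.5  -6.4 113.5  -0.6  71.8  90.6]
[[319.5, 265.0], [319.4, 236.6], [319.3, 206.8], [319.9, 356.8]]
```

View pics/w4.png

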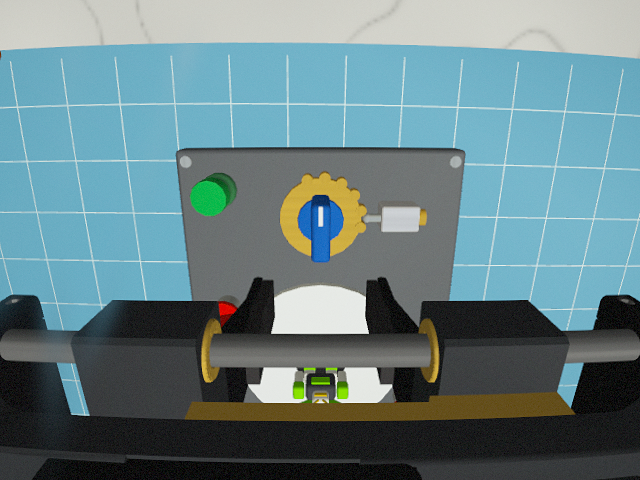

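The blue bar's top runs from (320,197) to (320,262), centred and parallel to tool x. I'll descend and grip at 55 N.

Request:
drive_tool(moves=[{"x":0,"y":0,"z":30,"rx":0,"ry":0,"rz":0,"fingers":0},{"x":0,"y":0,"z":65,"rx":0,"ry":0,"rz":0,"fingers":0},{"x":0,"y":0,"z":100,"rx":0,"ry":0,"rz":0,"fingers":0},{"x":0,"y":0,"z":120,"rx":0,"ry":0,"rz":0,"fingers":0},{"x":0,"y":0,"z":126,"rx":0,"ry":0,"rz":0,"fingers":0},{"x":0,"y":0,"z":126,"rx":0,"ry":0,"rz":0,"fingers":0.5},{"x":0,"y":0,"z":126,"rx":0,"ry":0,"rz":0,"fingers":1},{"x":0,"y":0,"z":126,"rx":0,"ry":0,"rz":0,"fingers":1},{"x":0,"y":0,"z":126,"rx":0,"ry":0,"rz":0,"fingers":1},{"x":0,"y":0,"z":126,"rx":0,"ry":0,"rz":0,"fingers":1}], force=55)

```text
time_s: 17.27
tool_pos: [0.4422, -0.0202, 0.0692]
tool_rot: [180.0, 0.1, -179.2]
force: [-0.3, 3.5, 3.0]
grip_width: 0.0135
grasp_force: 55.0
```

```bash
python3 s.py
```

```text
17.275 [ 0.4422 -0.0202  0.0692] [ 1.7996e+02  6.0000e-02 -1.7923e+02] [-0.25  3.46  3.02] [ 0.628 -0.017 -0.001] 0.0135 55.0 [  5.8   2.2  -6.7 121.8   0.3  55.9  89.7]
```

Request:
drive_tool(moves=[{"x":0,"y":0,"z":0,"rx":0,"ry":0,"rz":0.07,"fingers":1},{"x":0,"y":0,"z":0,"rx":0,"ry":0,"rz":0.14,"fingers":1},{"x":0,"y":0,"z":0,"rx":0,"ry":0,"rz":0.21,"fingers":1},{"x":0,"y":0,"z":0,"rx":0,"ry":0,"rz":0.21,"fingers":1}])

```text
time_s: 17.77
tool_pos: [0.4422, -0.0203, 0.0692]
tool_rot: [180.0, 0.1, 168.8]
force: [-0.8, 3.4, 6.1]
grip_width: 0.0136
grasp_force: 55.0
```

```bash
python3 s.py
```

```text
17.775 [ 0.4422 -0.0203  0.0692] [1.7997e+02 6.0000e-02 1.6880e+02] [-0.81  3.37  6.09] [0.655 0.056 0.155] 0.0136 55.0 [  5.5   2.2  -6.4 121.8   0.3  55.9  77.8]
```

Request:
drive_tool(moves=[{"x":0,"y":0,"z":0,"rx":0,"ry":0,"rz":0.07,"fingers":1},{"x":0,"y":0,"z":0,"rx":0,"ry":0,"rz":0.14,"fingers":1},{"x":0,"y":0,"z":0,"rx":0,"ry":0,"rz":0.21,"fingers":1},{"x":0,"y":0,"z":0,"rx":0,"ry":0,"rz":0.21,"fingers":1}])

```text
time_s: 18.27
tool_pos: [0.4422, -0.0204, 0.0692]
tool_rot: [180.0, 0.0, 156.8]
force: [-0.5, 2.3, 5.4]
grip_width: 0.0135
grasp_force: 55.0
```

```bash
python3 s.py
```

```text
18.275 [ 0.4422 -0.0204  0.0692] [1.7996e+02 5.0000e-02 1.5678e+02] [-0.48  2.29  5.36] [0.657 0.091 0.162] 0.0135 55.0 [  5.3   2.2  -6.2 121.8   0.3  55.9  65.8]
```

The first stop is reached: torque is 0.16 and the spring should give 0.157. On to the second stop.

Request:
drive_tool(moves=[{"x":0,"y":0,"z":0,"rx":0,"ry":0,"rz":0.07,"fingers":1},{"x":0,"y":0,"z":0,"rx":0,"ry":0,"rz":0.14,"fingers":1},{"x":0,"y":0,"z":0,"rx":0,"ry":0,"rz":0.21,"fingers":1},{"x":0,"y":0,"z":0,"rx":0,"ry":0,"rz":0.28,"fingers":1},{"x":0,"y":0,"z":0,"rx":0,"ry":0,"rz":0.35,"fingers":1},{"x":0,"y":0,"z":0,"rx":0,"ry":0,"rz":0.39,"fingers":1},{"x":0,"y":0,"z":0,"rx":0,"ry":0,"rz":0.39,"fingers":1}])

```text
time_s: 19.15
tool_pos: [0.4421, -0.0206, 0.0692]
tool_rot: [180.0, 0.0, 134.4]
force: [-2.1, 2.2, 4.9]
grip_width: 0.0134
grasp_force: 55.0
```

```bash
python3 s.py
```

```text
19.15 [ 0.4421 -0.0206  0.0692] [1.7996e+02 2.0000e-02 1.3443e+02] [-2.06  2.16  4.88] [ 0.589  0.18  -0.022] 0.0134 55.0 [  4.8   2.2  -5.7 121.8   0.2  55.9  43.4]
```

Request:
drive_tool(moves=[{"x":0,"y":0,"z":0,"rx":0,"ry":0,"rz":0.03,"fingers":1},{"x":0,"y":0,"z":0,"rx":0,"ry":0,"rz":0.03,"fingers":1}])

```text
time_s: 19.4
tool_pos: [0.4421, -0.0205, 0.0691]
tool_rot: [180.0, 0.0, 132.7]
force: [-0.9, 2.3, 6.4]
grip_width: 0.0139
grasp_force: 55.0
```

```bash
python3 s.py
```

```text
19.4 [ 0.4421 -0.0205  0.0691] [1.7997e+02 3.0000e-02 1.3274e+02] [-0.94  2.26  6.36] [0.51  0.099 0.195] 0.0139 55.0 [  4.8   2.2  -5.6 121.8   0.3  55.9  41.7]
```

Request:
drive_tool(moves=[{"x":0,"y":0,"z":0,"rx":0,"ry":0,"rz":0.03,"fingers":1},{"x":0,"y":0,"z":0,"rx":0,"ry":0,"rz":0.03,"fingers":1}])

```text
time_s: 19.65
tool_pos: [0.4421, -0.0206, 0.0692]
tool_rot: [180.0, 0.0, 131.0]
force: [-0.6, 2.3, 6.2]
grip_width: 0.0137
grasp_force: 55.0
```

```bash
python3 s.py
```

```text
19.65 [ 0.4421 -0.0206  0.0692] [1.7997e+02 3.0000e-02 1.3103e+02] [-0.65  2.33  6.22] [0.506 0.148 0.167] 0.0137 55.0 [  4.8   2.2  -5.6 121.8   0.3  55.9  40. ]
```

Run:
```python
from h import *
for i in range(6):
    w=vision.read_camera("wrist"); o=sensors.get_obs(); print(o["wrist_torque"][2].round(3),end=" ")
cv2.imwrite("pics/w5.png",w["image"][:,:,::-1]); np.savez("w5.npz",**w)
```

```text
0.217 0.238 0.218 0.236 0.249 0.235
```

View pics/w5.png

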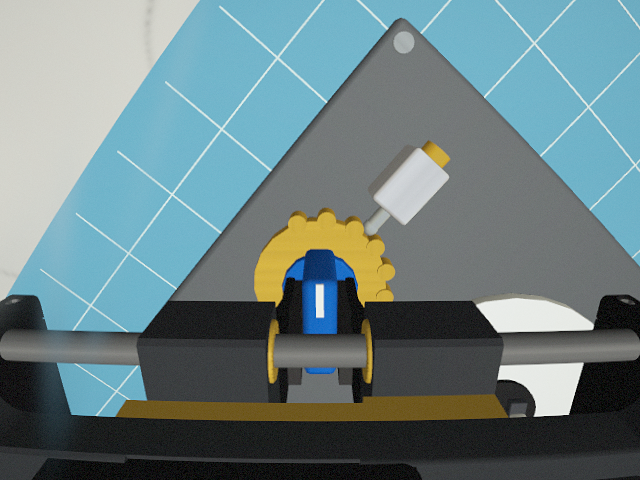

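The pawl at (372,225) sits in a valley between teeth (355,227) and (375,247), and the bar stays aligned with the fingers. Settled torque is about 0.235 with the hand at 0.87, just past the second stop. I'll ease on to the third.

Request:
drive_tool(moves=[{"x":0,"y":0,"z":0,"rx":0,"ry":0,"rz":0.06,"fingers":1},{"x":0,"y":0,"z":0,"rx":0,"ry":0,"rz":0.12,"fingers":1},{"x":0,"y":0,"z":0,"rx":0,"ry":0,"rz":0.18,"fingers":1},{"x":0,"y":0,"z":0,"rx":0,"ry":0,"rz":0.24,"fingers":1},{"x":0,"y":0,"z":0,"rx":0,"ry":0,"rz":0.28,"fingers":1},{"x":0,"y":0,"z":0,"rx":0,"ry":0,"rz":0.31,"fingers":1},{"x":0,"y":0,"z":0,"rx":0,"ry":0,"rz":0.33,"fingers":1},{"x":0,"y":0,"z":0,"rx":0,"ry":0,"rz":0.34,"fingers":1},{"x":0,"y":0,"z":0,"rx":0,"ry":0,"rz":0.35,"fingers":1},{"x":0,"y":0,"z":0,"rx":0,"ry":0,"rz":0.36,"fingers":1},{"x":0,"y":0,"z":0,"rx":0,"ry":0,"rz":0.37,"fingers":1},{"x":0,"y":0,"z":0,"rx":0,"ry":0,"rz":0.37,"fingers":1},{"x":0,"y":0,"z":0,"rx":0,"ry":0,"rz":0.37,"fingers":1}])

```text
time_s: 21.58
tool_pos: [0.442, -0.0207, 0.0692]
tool_rot: [180.0, 0.0, 109.8]
force: [-1.4, 2.4, 6.2]
grip_width: 0.0138
grasp_force: 55.0
```

```bash
python3 s.py
cat > t.py <<'E'
from h import *
T=[]
for i in range(4):
    vision.read_camera("top"); o=sensors.get_obs(); T.append(o["wrist_torque"][2])
print(np.round(T,3),o["tool_rot"][2])
E
python3 t.py
```

```text
21.575 [ 0.442  -0.0207  0.0692] [1.7998e+02 1.0000e-02 1.0983e+02] [-1.39  2.42  6.2 ] [0.444 0.281 0.216] 0.0138 55.0 [  4.3   2.2  -5.2 121.9   0.2  56.   18.9]
[0.122 0.09  0.179 0.138] 109.8331270702067
```

Request:
drive_tool(moves=[{"x":0,"y":0,"z":0,"rx":0,"ry":0,"rz":0.01,"fingers":1},{"x":0,"y":0,"z":0,"rx":0,"ry":0,"rz":0.02,"fingers":1},{"x":0,"y":0,"z":0,"rx":0,"ry":0,"rz":0.02,"fingers":1}])

```text
time_s: 22.15
tool_pos: [0.442, -0.0206, 0.0692]
tool_rot: [180.0, 0.0, 108.7]
force: [-1.2, 2.7, 6.1]
grip_width: 0.0138
grasp_force: 55.0
```

```bash
python3 t.py
```

```text
[0.302 0.211 0.237 0.186] 108.70171493865132
```

Request:
drive_tool(moves=[{"x":0,"y":0,"z":0,"rx":0,"ry":0,"rz":0.005,"fingers":1},{"x":0,"y":0,"z":0,"rx":0,"ry":0,"rz":0.01,"fingers":1},{"x":0,"y":0,"z":0,"rx":0,"ry":0,"rz":0.01,"fingers":1},{"x":0,"y":0,"z":0,"rx":0,"ry":0,"rz":0.01,"fingers":1},{"x":0,"y":0,"z":0,"rx":0,"ry":0,"rz":0.01,"fingers":1},{"x":0,"y":0,"z":0,"rx":0,"ry":0,"rz":0.01,"fingers":1}])

```text
time_s: 23.1
tool_pos: [0.442, -0.0207, 0.0692]
tool_rot: [180.0, 0.0, 108.1]
force: [-1.8, 1.3, 6.7]
grip_width: 0.0138
grasp_force: 55.0
```

```bash
python3 t.py; python3 t.py
python3 - <<'E'
from h import *
w=vision.read_camera("wrist"); a=np.load("w5.npz")["image"][190:390,230:410]; b=w["image"][190:390,230:410]
cv2.imwrite("pics/w6.png",cv2.resize(np.hstack([a,b])[:,:,::-1],None,fx=2.2,fy=2.2,interpolation=cv2.INTER_CUBIC))
E
```

```text
[0.242 0.203 0.256 0.262] 108.12812347193912
[0.241 0.283 0.196 0.237] 108.12802344426547
```

View pics/w6.png

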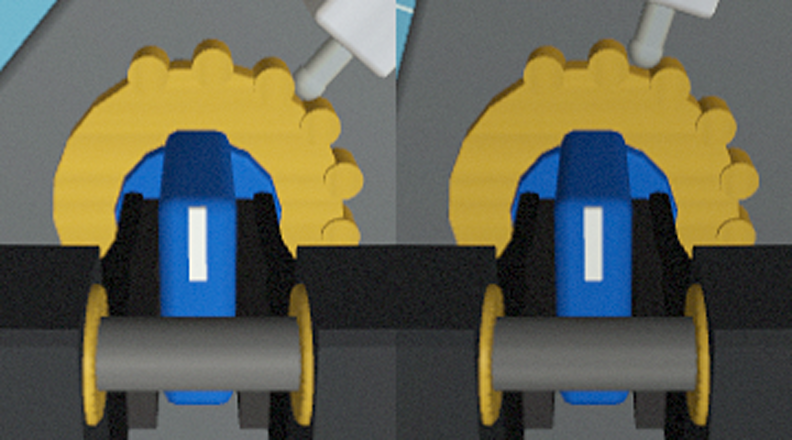

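The two views, at hand angles 0.87 and 1.27, show the disc and bar in the same relation to the fingers. The pawl at (648,58) is in the next valley, between teeth (608,60) and (670,80). Settled torque averages 0.24 N·m, which matches the spring at the third stop. I'm holding it there and handing in.

```bash
python3 -c "
from cell import workorder; print(workorder.sign_off())"
```

```text
the job is handed in; nothing more can be done
None
```

Both lock knobs are turned to their end stops, and the blue index knob was gripped and held at the third click stop when I handed the job in; no verdict was returned.

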